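Move the tall glass cassette from the gated rack to the rinsing tank

TASK

Pull the rack's front gate down as far as it goes, slide the tall glass cassette straight up out of its slot and set it down gently, bottom edge first, on the floor of the narrow white rinsing tank. Then push the gate fully back up. Leave the two short cassettes in their slots and do not disturb the small beaker beside the rack, the timer or the calculator.

Things in the scene. Friction and masses are not known exactly. Their poses are not given: they have to be found in the camera images.
- tall_cassette_center (a point): Centre (half-way up) of the tall cassette: a flat glass plate in a white plastic frame, 76 long (own x) x 8 thick (own y) x 95 high (own z), about 90 g, standing on edge in one of the rack's three slots, own axes parallel to the rack's. Only the upper 42 mm stand above the slot guides; take it by the middle of its top edge, across the 8 mm.
- short_cassette_1_center (a point): Centre of a short cassette, same make but 75 high, in another slot. Must stay.
- short_cassette_2_center (a point): Centre of the second short cassette (76 x 8 x 75), in the remaining slot. Must stay.
- rack: Fixed aluminium and grey rack, 94 (x) x 150 (y) x 65 high; origin: centre of its underside on the worktop; its -x side (the gate) roughly faces the robot. Three slots along its x axis at y = -45, 0, +45; slot floor at z = 12, guide cheeks only at the two ends (|x| from 28 to 40) up to z = 65, each slot 12 wide and 80 long (2 mm play all round); the middle is open.
- gate (a joint): Angle of the bottom-hinged gate on the rack's -x side, rad: 0 = fully up, grows as the top swings away from the rack toward the robot, 1.0 = fully down (end stop, still leaning upward). Stiff hinge: it stays where it is left, 1 to 3 N at its top move it.
- gate_hinge (a point): Middle of the gate's hinge axis (rack point x = -51, y = 0, z = 12); the axis runs along the rack's y. Orientation is the rack's.
- gate_tab (a point): Middle of the top edge of the gate's black pull tab (44 wide, 8 thick, 26 tall), 131 from the hinge axis; turns with the gate: z away from the hinge, x to the rack's inside. Hook it from behind, pinch it from above or push it from the front. Below it: clear panel 140 wide, 6 thick, with a lip 5 thick, top 105 from the hinge, reaching 20 inward over the cassettes' front corners.
- tank: Fixed open white tank, outside 104 (x) x 32 (y) x 55 high, inside 94 x 22, walls 5, inner floor at z = 5; origin: centre of its underside; a small grey drain plug at its -x end. The cassette stands in it lengthwise (either way round) and may lean on a wall; its top is then at z = 100.
- beaker: Small clear beaker beside the rack, between it and the tank, 50 wide, 62 high; origin: centre of its underside. Bystander.
- timer: White wedge-shaped countdown timer behind the tank, 69 x 70 x 34; origin: centre of its underside. Bystander.
- calculator: Black pocket calculator lying flat to the left of the rack, 125 x 70 x 13; origin: centre of its underside. Bystander.
There are look-alikes about, which are no part of the job. Leave any orange look-alike of the part that bears tall_cassette_center alone.

How it is judged:
On the way, in this order (a step that is already met when the one before it is completed fails the run):
1. the gate is down to its stop (over 0.9 rad) while the tall cassette still stands in its slot (value of joint gate above 0.9 rad and distance of tall_cassette_center from where it was at the start of the episode below 0.015 m), for 0.1 s.
2. the tall cassette is drawn up out of the slot guides, upright, gate still down (z of tall_cassette_center in the frame of rack above 0.112 m and angle between tall_cassette_center's own z axis and vertical below 0.35 rad and value of joint gate above 0.8 rad), for 0.05 s.
3. the tall cassette stands on the tank's floor, gate still down (horizontal distance between tall_cassette_center and tank below 0.02 m and z of tall_cassette_center in the frame of tank below 0.058 m and angle between tall_cassette_center's own z axis and vertical below 0.4 rad and contact force between tall_cassette and the fingers below 0.1 N and value of joint gate above 0.8 rad), for 0.2 s.
At the end, for the whole second after the job is handed in: The tall cassette stands at rest, released, on the floor of the tank (centre within 20 mm of the tank's, 40 to 58 mm up, leaning under 0.4 rad); the gate is up (under 0.06 rad); the short cassettes are within 8 mm of where they stood, beaker, timer and calculator within 30 mm (value of joint gate below 0.06 rad and horizontal distance between tall_cassette_center and tank below 0.02 m and z of tall_cassette_center in the frame of tank between 0.04 and 0.058 m and angle between tall_cassette_center's own z axis and vertical below 0.4 rad and linear speed of tall_cassette below 0.02 m/s and distance of each of short_cassette_1_center, short_cassette_2_center from where it was at the start of the episode below 0.008 m and distance of each of beaker, timer, calculator from where it was at the start of the episode below 0.03 m); the robot touches nothing.
It fails at once if a short cassette is lifted or pushed more than 15 mm (distance of any of short_cassette_1_center, short_cassette_2_center from where it was at the start of the episode above 0.015 m).
It fails at once if the tall cassette is dropped into the tank (over 0.5 m/s inside it) (horizontal distance between tall_cassette_center and tank below 0.03 m and z of tall_cassette_center in the frame of tank below 0.11 m and linear speed of tall_cassette above 0.5 m/s).
It fails at once if beaker, timer or calculator is pushed more than 30 mm (distance of any of beaker, timer, calculator from where it was at the start of the episode above 0.03 m).
It also fails if it takes over 61 s, if anything falls off the work surface, if the arm or the gripper's body presses on something with over 40 N, if the wrist force passes 120 N, or if a joint passes its speed limit or range.

ROBOT

A 6-joint arm with a two-finger parallel gripper is mounted at the origin on a cart in front of the work surface, level with it; the furniture and walls round the work are solid. World frame = base frame: x ahead of the robot, y to its left, z up, the work surface at z = 0. Lengths are in m, angles in rad, forces in N, time in s.
With the tool pointing down it reaches from about 0.25 to 0.775 m from the base axis. Payload 4 kg.
Tool frame: the origin (TCP) lies midway between the tips of the shut fingers; the grasp point (between the pads) lies 19 mm behind it; z points along the fingers, x is the direction in which the jaws open and shut, and the axes are right-handed (so a half turn about z gives the same grasp; the last joint's range is limited). The gripper opens to 94 mm and grips with 3 to 60 N. Pads are 16 mm wide; open, the fingers measure 119 mm over their backs; the gripper's body (75 mm by 177 mm) begins 78 mm behind the grasp point.
Start: joints at [-1.232, 0.087, 1.371, -0, 1.684, -0.103], TCP at [0.235, -0.497, 0.206] pointing down, gripper open.
Joint ranges: [-3.1, 3.1], [-0.76, 2.03], [0.27, 2.55], [-1.08, 4.22], [0.17, 2.65], [-2.57, 2.57]. Speed limits (rad/s): [2.79, 2.79, 3.14, 3.14, 3.14, 3.14].

INTERFACE

Orientations are given as [roll, pitch, yaw] about the fixed x, y, z axes, in that order (R = Rz(yaw) Ry(pitch) Rx(roll)).
In Python, from bench import robot, eyes, close_job gives the robot as it stands.
- The arm moves only by the shell command python3 -m jog 'ROWS'. ROWS is JSON, a list of rows, each a list of 3 entries, a list of its own where there are three numbers: the turn, a rotation vector about the tool's x, y, z in degrees, then the shift along the tool's x, y, z in mm, then the closure, from -1 (fully open) to 1 (shut). In form: [[[wx, wy, wz], [x, y, z], claw], ...]. A call has 1 to 5 rows; each row is the pose to reach, as a shift and turn from the pose commanded when the call began, along the tool's axes at that moment; what a row does not reach only later rows make up. A row lasts 1/10 s, in which the tool goes at most 50 mm and 8.59 degrees, less where a joint would pass 70% of its speed; a pose out of reach is approached as far as the arm can. A call with a gripper value outside its range is refused whole. The fingers move at their own pace and stop on an object; the grip force is fixed at half the most. Time passes only in rows, so rows that repeat a pose let the fingers close. It gives the time, the measured TCP pose, the force and the opening at its end, in the units of the state.
- robot.get_obs(): the state, without advancing time (a new reading comes with each control period).
- eyes.snapshot(name): name is "scene" or "side" or "wrist"; returns (picture, depth): 420x560x3 uint8, red, green, blue; 420x560 float32, m along the optical axis (not along the pixel's ray), 0 where there is no reading.
- eyes.camera_params(name): a dict with "mtx" (3x3 intrinsics, pixels), "world_to_cam" (4x4, takes a point from world to camera coordinates). Camera axes: x right, y up, looking along -z (the intrinsics and any distortion apply to the point x, -y, -z); pixel columns grow to the right and rows downward; lengths in m; the calibration is good to about 2 mm. The wrist camera is an equidistant fisheye: a pixel r from the principal point sees the ray r / f radians off the axis. A picture is of the moment at which its call begins: read the wrist's pose just before it. camera_params takes no time and is no camera call; for the wrist camera it gives the pose at the moment of the call.
- close_job(): hands the job in, once; it reports no verdict.
The state is a dict: "time": time; "joint_positions": joint angles; "qvel": joint speeds; "joint_torque": joint torques, N m; "tool_pos": TCP position; "ee_rot": TCP orientation; "wrist_force": force on the tool from outside, world axes, zero at the start; "wrist_torque": the same for the moment, N m; "width": finger opening in m.
Only numpy, scipy, OpenCV 4.12 (cv2) and the standard library are available. Lean on these libraries where they do the work, as an engineer would, in place of code of your own. Each camera call takes 0.05 s, during which the arm holds its last target. There are 200 camera calls.

## Working session

There is one attempt and no reset: what is moved stays moved. The work goes in short steps, Python scripts to look and compute and a shell command to move; the robot and the scene stay as the last step left them, time stands still between calls to the robot, and variables do not carry over. Pictures are saved under pics/ and viewed, about 8 in all and at most 12, crops included, and the job is handed in when it is done.

```bash
ls; mkdir -p pics; python3 - <<'E'
from bench import robot, eyes
import cv2, numpy as np
print(robot.get_obs())
for n in ("scene","side"):
    im,d=eyes.snapshot(n); np.savez(f"pics/{n}0.npz",im=im,d=d,**eyes.camera_params(n))
    cv2.imwrite(f"pics/{n}0.png",im[:,:,::-1]); print({k:np.round(v,3).tolist() if not isinstance(v,str) else v for k,v in eyes.camera_params(n).items()})
E
```

```text
pics
{'time': 0.0, 'joint_positions': array([-1.23211788e+00,  8.79554002e-02,  1.37222423e+00, -7.58356554e-06,
        1.68356445e+00, -1.03089382e-01]), 'qvel': array([0.00069219, 0.00032875, 0.00097542, 0.00030934, 0.00053244,
       0.00039442]), 'joint_torque': array([-2.15231994e-03, -3.40184963e+01, -3.02433443e+01,  7.15267262e-02,
        3.29796073e-02, -1.57827499e-04]), 'tool_pos': array([ 0.23496806, -0.49669755,  0.20431917]), 'ee_rot': array([-3.14137875e+00,  2.14078837e-03, -1.12902911e+00]), 'wrist_force': array([ 0.0408831 , -0.40465322, -0.80686807]), 'wrist_torque': array([-0.01984359, -0.02779065,  0.01842931]), 'width': 0.09430546487914784}
{'mtx': [[448.058, 0.0, 285.384], [0.0, 448.058, 210.697], [0.0, 0.0, 1.0]], 'world_to_cam': [[-0.896, -0.444, 0.002, 0.618], [0.297, -0.597, 0.745, -0.158], [-0.33, 0.668, 0.667, -1.301], [0.0, 0.0, 0.0, 1.0]]}
{'mtx': [[406.65, 0.0, 289.337], [0.0, 406.65, 210.959], [0.0, 0.0, 1.0]], 'world_to_cam': [[-0.236, 0.972, 0.011, 0.015], [-0.868, -0.215, 0.447, 0.511], [0.437, 0.096, 0.894, -1.396], [0.0, 0.0, 0.0, 1.0]]}
```

View pics/scene0.png

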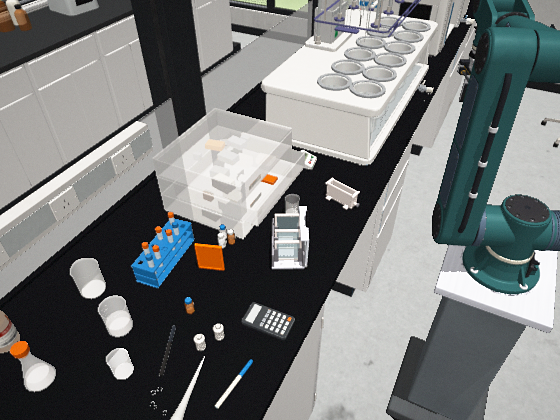

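View pics/side0.png

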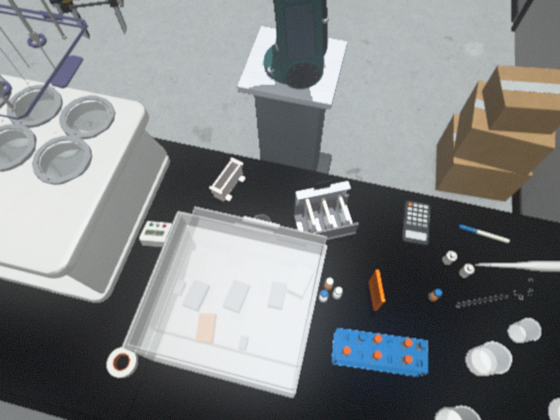

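Scene: rack at about (290,240), tank (342,193), calculator (270,320). Side: rack (325,210) with gate towards the robot, tank (228,178), timer (155,232). Next is an enlarged crop plus positions from depth.

```bash
cat > h.py <<'E'
import numpy as np, cv2
def cloud(f):
    z=np.load(f); d=z['d']; K=z['mtx']; v,u=np.mgrid[:d.shape[0],:d.shape[1]]
    c=np.stack([(u-K[0,2])/K[0,0]*d,-(v-K[1,2])/K[1,1]*d,-d,np.ones_like(d)],-1)
    P=(c@np.linalg.inv(z['world_to_cam']).T)[...,:3]; P[d==0]=np.nan
    return P,z['im']
E
python3 - <<'E'
from h import *
P,im=cloud('pics/side0.npz'); Q,jm=cloud('pics/scene0.npz')
a=cv2.resize(im[150:250,195:365],None,fx=4.7,fy=4.7,interpolation=cv2.INTER_CUBIC)
cv2.imwrite('pics/c1.png',a[:,:,::-1])
for n,p,uv in (('side',P,[(325,190),(228,178),(316,215),(325,215),(338,215),(416,222),(155,233),(262,218),(250,300)]),('scene',Q,[(290,240),(342,193),(270,320),(292,200)])):
    for u,v in uv: print(n,u,v,np.round(p[v,u],3))
# height map
h=np.zeros((400,600),np.float32);
for p,i in((P,im),(Q,jm)):
    m=(p[...,2]>.008)&(p[...,2]<.2)&(p[...,0]>.3)&(p[...,0]<.7)&(abs(p[...,1])<.3)
    q=p[m]; np.maximum.at(h,(((.7-q[:,0])*1000).astype(int),((.3-q[:,1])*1000).astype(int)),q[:,2])
h=cv2.dilate(h,np.ones((3,3)))
c=cv2.applyColorMap(np.clip(h*1700,0,255).astype(np.uint8),cv2.COLORMAP_JET); c[h==0]=0
for k in range(0,600,50): cv2.line(c,(k,0),(k,399),(60,60,60),1); cv2.putText(c,f"{.3-k/1000:.2f}",(k,395),0,.35,(255,255,255))
for k in range(0,400,50): cv2.line(c,(0,k),(599,k),(60,60,60),1); cv2.putText(c,f"{.7-k/1000:.2f}",(0,k+10),0,.35,(255,255,255))
cv2.imwrite('pics/h1.png',cv2.resize(c,(800,533)))
E
```

```text
side 325 190 [0.535 0.207 0.116]
side 228 178 [ 0.5   -0.078  0.005]
side 316 215 [0.558 0.195 0.011]
side 325 215 [0.578 0.22  0.063]
side 338 215 [0.549 0.254 0.021]
side 416 222 [0.515 0.466 0.014]
side 155 233 [ 0.722 -0.205  0.031]
side 262 218 [0.618 0.059 0.043]
side 250 300 [0.875 0.113 0.211]
scene 290 240 [0.547 0.259 0.091]
scene 342 193 [ 0.507 -0.05   0.048]
scene 270 320 [0.5   0.47  0.014]
scene 292 200 [0.645 0.042 0.035]
```

View pics/c1.png

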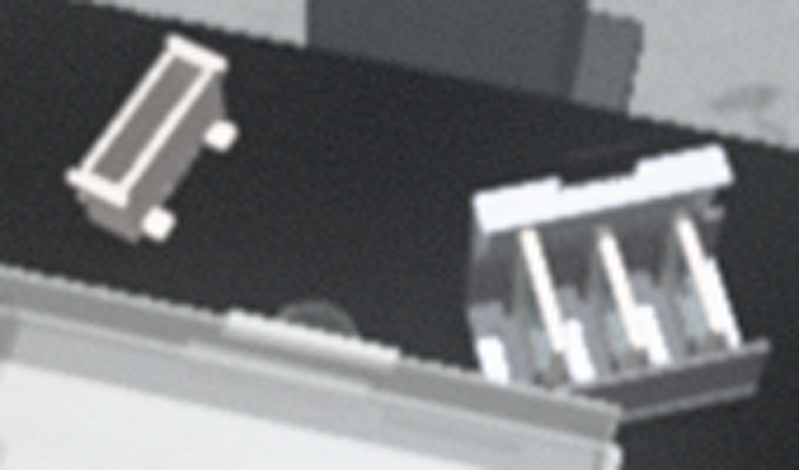

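View pics/h1.png

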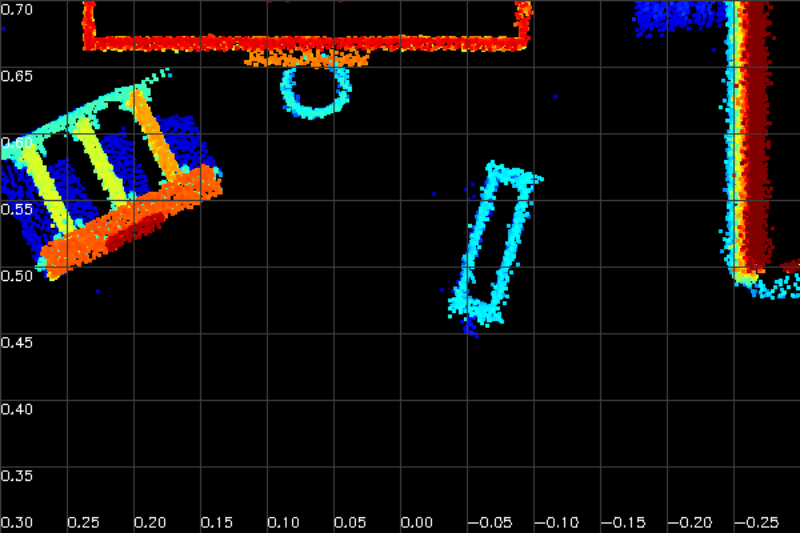

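The map shows the tall cassette (orange) in the slot nearest the tank, from (0.632,0.20) to (0.56,0.166). The gate is up with its tab near (0.527,0.20), and the beaker is at (0.64,0.063). Next I fit these exactly.

```bash
cat > fit.py <<'E'
from h import *
from scipy.spatial import cKDTree
def box(p):
    (c,s,a)=cv2.minAreaRect(p.astype(np.float32)*1000); 
    return np.round(c,1),np.round(s,1),round(a,1)
C=[cloud(f'pics/{n}0.npz')[0].reshape(-1,3) for n in('side','scene')]
def sel(p,x,y,z):
    m=np.all([(p[:,i]>r[0])&(p[:,i]<r[1]) for i,r in enumerate((x,y,z))],0); q=p[m]
    if len(q)<8: return q
    t=cKDTree(q); return q[[len(k)>4 for k in t.query_ball_point(q,.008)]]
for n,p in zip(('side','scene'),C):
    q=sel(p,(.44,.6),(-.12,-.02),(.046,.062)); print(n,'tank rim',len(q),box(q[:,:2]),q[:,2].mean().round(4))
    # rack frame guess yaw 25
    for yaw in (25,):
        c,s=np.cos(np.radians(yaw)),np.sin(np.radians(yaw)); R=np.array([[c,s],[-s,c]])
        g=p[(p[:,0]>.45)&(p[:,0]<.67)&(p[:,1]>.1)&(p[:,1]<.32)&(p[:,2]>0.005)&(p[:,2]<.17)]
        r=(g[:,:2]-[.567,.217])@R.T*1000; z=g[:,2]*1000
        for nm,m in (('tall',(z>97)&(z<112)&(r[:,0]>-28)&(abs(r[:,1]+45)<20)),('mid',(z>79)&(z<92)&(r[:,0]>-20)&(abs(r[:,1])<15)),('left',(z>79)&(z<92)&(r[:,0]>-20)&(abs(r[:,1]-45)<15)),('tab',(z>122)),('gatetop',(z>110)&(z<121))):
            k=r[m]; 
            if len(k)<10: print(nm,len(k)); continue
            A=np.polyfit(*(k.T if nm not in('tab','gatetop') else k.T[::-1]),1)
            print(n,nm,len(k),'mean',k.mean(0).round(1),'z',np.median(z[m]).round(1),z[m].max().round(1),'slope deg',np.degrees(np.arctan(A[0])).round(1),'range',np.percentile(k,[2,98],axis=0).round(1).tolist())
E
python3 fit.py
```

```text
side tank rim 277 (array([518.1, -70.6]), array([ 40.2, 115.2]), 74.4) 0.0533
side tall 113 mean [ 26.3 -44.7] z 107.0 111.6 slope deg 0.4 range [[-23.1, -58.1], [97.4, -33.7]]
side mid 83 mean [14.9  0.5] z 86.9 91.5 slope deg 1.6 range [[-17.9, -3.3], [46.6, 4.9]]
side left 81 mean [14.8 45.4] z 86.3 90.6 slope deg 2.2 range [[-18.3, 41.3], [45.1, 49.7]]
side tab 215 mean [ 13.4 -44.5] z 134.0 146.0 slope deg -39.8 range [[-47.3, -144.0], [95.3, 18.2]]
side gatetop 456 mean [-26.6  -7.4] z 117.1 120.9 slope deg -14.5 range [[-47.4, -99.7], [89.4, 66.1]]
scene tank rim 213 (array([514.3, -70. ]), array([ 39., 116.]), 74.8) 0.0531
scene tall 140 mean [ 26.6 -42.6] z 105.3 111.6 slope deg -0.5 range [[-25.0, -62.1], [96.2, -28.9]]
scene mid 90 mean [11.9  3.3] z 86.8 91.6 slope deg 1.9 range [[-19.7, -2.4], [43.0, 8.3]]
scene left 96 mean [11.7 48.1] z 87.4 91.8 slope deg 1.1 range [[-19.9, 41.5], [41.4, 52.6]]
scene tab 164 mean [ 36.8 -55.2] z 133.9 146.2 slope deg -32.9 range [[-49.4, -143.8], [97.9, 22.9]]
scene gatetop 332 mean [-11.9 -17.9] z 117.7 121.0 slope deg -25.6 range [[-49.5, -141.2], [93.2, 69.0]]
```

```bash
cat > d.py <<'E'
import sys; from bench import robot; import numpy as np
from scipy.spatial.transform import Rotation as R
def delta(t,yaw=None):
    o=robot.get_obs(); T=R.from_euler('xyz',o['ee_rot'])
    print('t',round(o['time'],2),'tcp',o['tool_pos'].round(4),'rpy',np.degrees(o['ee_rot']).round(2),'F',o['wrist_force'].round(1),'w',round(o['width'],4))
    print('shift',(T.inv().apply(np.array(t)-o['tool_pos'])*1000).round(1),end=' ')
    if yaw is not None: print('turn',np.degrees((T.inv()*R.from_euler('xyz',[np.pi,0,np.radians(yaw)])).as_rotvec()).round(2))
    else: print()
if __name__=='__main__': a=[float(v) for v in sys.argv[1:]]; delta(a[:3],a[3] if len(a)>3 else None)
E
python3 d.py .46 .17 .28 -64
```

```text
t 0.1 tcp [ 0.235  -0.4967  0.2044] rpy [-1.7999e+02  1.1000e-01 -6.4690e+01] F [-0.8 -0.2  0. ] w 0.0942
shift [-506.7 -488.5  -74.5] turn [-0.01  0.11 -0.69]
```

```bash
python3 -m jog '[[[0,0,-0.7],[-35,-33,-10],1],[[0,0,-0.7],[-70,-65,-20],1],[[0,0,-0.7],[-105,-98,-30],1],[[0,0,-0.7],[-140,-130,-40],1],[[0,0,-0.7],[-173,-162,-50],1]]'
python3 -m jog '[[[0,0,0],[-35,-33,-5],1],[[0,0,0],[-70,-65,-10],1],[[0,0,0],[-105,-98,-15],1],[[0,0,0],[-140,-130,-20],1],[[0,0,0],[-173,-162,-25],1]]'
python3 -m jog '[[[0,0,0],[-35,-33,0],1],[[0,0,0],[-70,-65,0],1],[[0,0,0],[-105,-98,0],1],[[0,0,0],[-140,-130,0],1],[[0,0,0],[-160,-164,0],1]]'
python3 d.py .46 .17 .28 -64
```

```text
time: 0.6
tool_pos: [0.3076, -0.2695, 0.2554]
ee_rot: [-3.142, 0.001, -1.117]
wrist_force: [1.0, -0.6, 0.7]
width: 0.0574
time: 1.1
tool_pos: [0.3772, -0.043, 0.2805]
ee_rot: [-3.141, -0.0, -1.117]
wrist_force: [-0.0, -0.4, -0.5]
width: 0.0178
time: 1.6
tool_pos: [0.454, 0.1736, 0.2803]
ee_rot: [3.141, 0.0, -1.114]
wrist_force: [0.4, -1.2, 1.2]
width: 0.0003
t 1.6 tcp [0.454  0.1736 0.2803] rpy [ 1.7999e+02  3.0000e-02 -6.3820e+01] F [ 0.4 -1.2  1.2] w 0.0003
shift [ 5.9 -3.8  0.3] turn [0.01 0.03 0.18]
```

```bash
cat >> h.py <<'E'
def wsnap(f):
    from bench import eyes
    p=eyes.camera_params('wrist'); im,d=eyes.snapshot('wrist'); np.savez(f'pics/{f}.npz',im=im,d=d,**{k:v for k,v in p.items() if k in('mtx','world_to_cam')})
    cv2.imwrite(f'pics/{f}.png',im[:,:,::-1]); return p
def wcloud(f):
    z=np.load(f); d=z['d']; K=z['mtx']; v,u=np.mgrid[:d.shape[0],:d.shape[1]]
    a,b=(u-K[0,2])/K[0,0],(v-K[1,2])/K[1,1]; r=np.hypot(a,b)+1e-9; t=np.tan(np.minimum(r,1.5))
    c=np.stack([a/r*t*d,-b/r*t*d,-d,np.ones_like(d)],-1)
    P=(c@np.linalg.inv(z['world_to_cam']).T)[...,:3]; P[(d==0)|(r>1.4)]=np.nan
    return P,z['im']
def proj(z,X):
    K=z['mtx'];c=np.c_[np.atleast_2d(X),np.ones(len(np.atleast_2d(X)))]@z['world_to_cam'].T
    x,y,w=c[:,0],-c[:,1],-c[:,2]; n=np.hypot(x,y); th=np.arctan2(n,w)
    return np.c_[K[0,2]+K[0,0]*th*x/n,K[1,2]+K[1,1]*th*y/n]
E
python3 - <<'E'
from h import *
p=wsnap('w1'); print(p); P,im=wcloud('pics/w1.npz')
h=np.zeros((260,400),np.float32); q=P[(P[...,2]>.008)&(P[...,2]<.17)&(P[...,0]>.44)&(P[...,0]<.7)&(P[...,1]>-.1)&(P[...,1]<.3)]
print(len(q))
np.maximum.at(h,(((.7-q[:,0])*1000).astype(int),((.3-q[:,1])*1000).astype(int)),q[:,2])
h=cv2.dilate(h,np.ones((2,2))); c=cv2.applyColorMap(np.clip(h*1700,0,255).astype(np.uint8),2); c[h==0]=0
for k in range(0,400,50): cv2.line(c,(k,0),(k,259),(90,90,90),1)
for k in range(0,260,50): cv2.line(c,(0,k),(399,k),(90,90,90),1)
cv2.imwrite('pics/m.png',np.vstack([cv2.resize(im[:,:,::-1],(400,300)),c]))
E
```

```text
{'mtx': array([[325.1922621 ,   0.        , 280.39749094],
       [  0.        , 325.1922621 , 213.39602199],
       [  0.        ,   0.        ,   1.        ]]), 'world_to_cam': array([[ 0.44084592, -0.89758117, -0.00170719, -0.04479091],
       [ 0.86732289,  0.42647275, -0.25665542, -0.42207322],
       [ 0.23109714,  0.11166481,  0.96650146, -0.58821418],
       [ 0.        ,  0.        ,  0.        ,  1.        ]])}
19126
```

View pics/m.png

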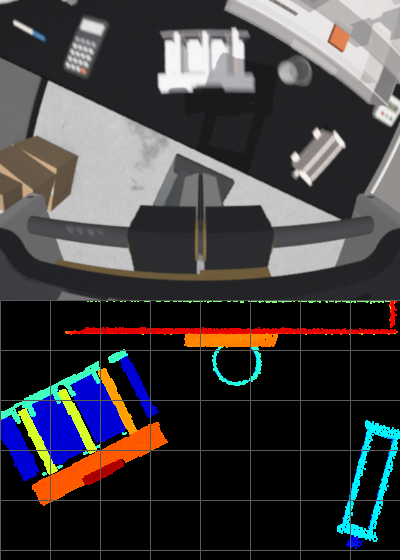

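The wrist view gives a clean map: rack centred near (0.57,0.22), the tall slot nearest the tank, and the tank centred near (0.516,-0.07). I fit from this cloud.

```bash
cat > fit2.py <<'E'
from h import *
P,_=wcloud('pics/w1.npz'); p=P.reshape(-1,3); p=p[np.isfinite(p).all(1)]
g=p[(p[:,0]>.45)&(p[:,0]<.67)&(p[:,1]>.1)&(p[:,1]<.32)&(p[:,2]<.17)]
o=np.array([.567,.217]); yaw=25.
c,s=np.cos(np.radians(yaw)),np.sin(np.radians(yaw)); R=np.array([[c,s],[-s,c]])
r=(g[:,:2]-o)@R.T*1000; z=g[:,2]*1000
for nm,m,ax in (('tall',(z>100)&(z<110)&(r[:,0]>-25)&(abs(r[:,1]+45)<12),0),('mid',(z>82)&(z<91)&(r[:,0]>-20)&(abs(r[:,1])<12),0),('left',(z>82)&(z<91)&(r[:,0]>-20)&(abs(r[:,1]-45)<12),0),('tab',(z>138)&(abs(r[:,1])<30)&(r[:,0]<-35),1),('lip',(z>112)&(z<121)&(abs(r[:,1])<75)&(r[:,0]<-15),1),('back',(z>55)&(z<72)&(r[:,0]>41)&(r[:,0]<60),1)):
    k=r[m]; A=np.polyfit(k[:,ax],k[:,1-ax],1)
    print(nm,len(k),'med',np.median(k,0).round(1),'z',np.median(z[m]).round(1),'slope',np.degrees(np.arctan(A[0])).round(2),'2-98%',np.percentile(k,[2,98],axis=0).round(1).tolist())
q=p[(p[:,2]>.045)&(p[:,2]<.062)&(p[:,0]>.44)&(p[:,0]<.6)&(p[:,1]<-.02)&(p[:,1]>-.12)]
print('tank',cv2.minAreaRect((q[:,:2]*1000).astype(np.float32)),np.median(q[:,2]))
f=p[(p[:,2]<.015)&(p[:,2]>.002)&(p[:,0]>.46)&(p[:,0]<.57)&(p[:,1]<-.04)&(p[:,1]>-.1)]
if len(f)>10: print('floor',len(f),cv2.minAreaRect((f[:,:2]*1000).astype(np.float32)),np.median(f[:,2]))
E
python3 fit2.py
```

```text
tall 563 med [ 20.1 -44.5] z 107.2 slope 0.53 2-98% [[-18.8, -53.4], [94.6, -37.0]]
mid 411 med [14.4  0.1] z 87.4 slope 2.28 2-98% [[-18.2, -4.2], [46.5, 4.7]]
left 404 med [12.8 44.7] z 87.4 slope 1.75 2-98% [[-18.8, 40.7], [45.1, 48.9]]
tab 373 med [-43.6  -0.9] z 142.9 slope -1.86 2-98% [[-47.9, -22.2], [-39.6, 18.4]]
lip 2538 med [-33.3  -0.4] z 117.7 slope -2.0 2-98% [[-46.2, -68.4], [-22.5, 65.5]]
back 774 med [52.   7.1] z 65.1 slope -1.91 2-98% [[41.9, -69.4], [57.9, 73.0]]
tank ((519.4067993164062, -71.11262512207031), (40.74789810180664, 114.7691650390625), 74.94808197021484) 0.054248364220498835
floor 374 ((515.9353637695312, -49.98153305053711), (26.994789123535156, 110.9879150390625), 82.8577880859375) 0.006286037783571452
```

```bash
cat > rk.py <<'E'
import numpy as np
O=np.array([.5737,.2203]); Y=np.radians(27); c,s=np.cos(Y),np.sin(Y)
def w(x,y,z): return [O[0]+(x*c-y*s)/1000,O[1]+(x*s+y*c)/1000,z/1000]
def inv(p): d=(np.array(p[:2])-O)*1000; return np.array([d[0]*c+d[1]*s,-d[0]*s+d[1]*c,p[2]*1000])
E
python3 - <<'E'
from rk import *; from d import delta
delta(w(-33,0,165),-63)
s0=None
for i,t in enumerate(np.linspace(-.05,1.1,24)):
    S=112+12*min(max(t,0),1); x=-51-S*np.sin(t)+4*np.cos(t)+8; z=12+S*np.cos(t)+4*np.sin(t); print(f"{t:.2f} tooly {-(x+33):.1f} toolz {124-z:.1f}")
E
```

```text
t 1.65 tcp [0.4567 0.1771 0.2783] rpy [-179.97    0.21  -63.65] F [ 1.6  1.9 -0.3] w 0.0004
shift [ 14.  -91.  113.3] turn [-0.03  0.21 -0.65]
-0.05 tooly 0.4 toolz 0.3
0.00 tooly 6.0 toolz 0.0
0.05 tooly 11.6 toolz -0.7
0.10 tooly 17.3 toolz -1.0
0.15 tooly 23.1 toolz -1.1
0.20 tooly 28.8 toolz -0.9
0.25 tooly 34.6 toolz -0.4
0.30 tooly 40.3 toolz 0.4
0.35 tooly 46.1 toolz 1.5
0.40 tooly 51.8 toolz 2.9
0.45 tooly 57.5 toolz 4.5
0.50 tooly 63.1 toolz 6.5
0.55 tooly 68.6 toolz 8.8
0.60 tooly 74.0 toolz 11.4
0.65 tooly 79.3 toolz 14.2
0.70 tooly 84.5 toolz 17.3
0.75 tooly 89.6 toolz 20.7
0.80 tooly 94.4 toolz 24.4
0.85 tooly 99.2 toolz 28.3
0.90 tooly 103.7 toolz 32.5
0.95 tooly 108.0 toolz 37.0
1.00 tooly 112.2 toolz 41.6
1.05 tooly 115.6 toolz 46.8
1.10 tooly 118.7 toolz 52.2
```

```bash
python3 -m jog '[[[0,0,-0.6],[8,-45,30],1],[[0,0,-0.6],[14,-91,70],1],[[0,0,-0.6],[14,-91,113],1],[[0,0,-0.6],[14,-91,113],1],[[0,0,-0.6],[14,-91,113],1]]'
python3 - <<'E'
from rk import *; from d import delta
delta(w(-33,0,124),-63)
from h import wsnap; wsnap('w2')
E
```

```text
time: 2.15
tool_pos: [0.5411, 0.1974, 0.1656]
ee_rot: [3.136, 0.001, -1.107]
wrist_force: [0.1, -0.5, 1.0]
width: 0.0005
t 2.15 tcp [0.5411 0.1974 0.1656] rpy [ 1.7969e+02  6.0000e-02 -6.3400e+01] F [ 0.1 -0.5  1. ] w 0.0005
shift [-5.6 -6.6 41.6] turn [ 0.31  0.06 -0.4 ]
```

```bash
python3 -m jog '[[[0,0,0],[0,0,0],1],[[0,0,0],[0,0,0],1]]'; python3 - <<'E'
from rk import *; from d import delta
delta(w(-33,0,123),-63)
from h import *; wsnap('w2'); P,im=wcloud('pics/w2.npz'); cv2.imwrite('pics/w2v.png',im[60:360,:,::-1])
E
```

```text
time: 2.4
tool_pos: [0.5435, 0.1982, 0.1712]
ee_rot: [-3.136, -0.001, -1.106]
wrist_force: [-0.5, 0.0, -0.5]
width: 0.0003
t 2.4 tcp [0.5435 0.1982 0.1712] rpy [-1.7966e+02 -8.0000e-02 -6.3390e+01] F [-0.5  0.  -0.5] w 0.0003
shift [-6.1 -3.6 48.2] turn [-0.34 -0.08 -0.39]
```

View pics/w2v.png

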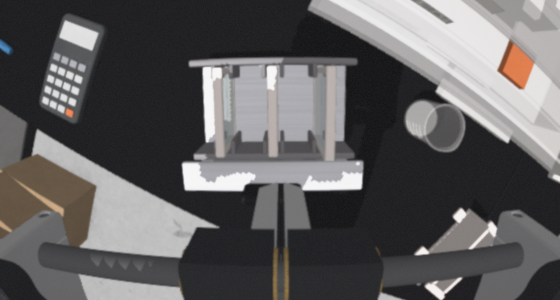

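The wrist view shows the closed fingers at (280,190) centred on the gate, with the lip at (270,175) just below. I descend slowly behind the tab.

```bash
python3 -m jog '[[[0,0,-0.4],[-3,-3,10],1],[[0,0,-0.4],[-6,-4,20],1],[[0,0,-0.4],[-6,-4,28],1],[[0,0,-0.4],[-6,-4,28],1],[[0,0,-0.4],[-6,-4,28],1]]'; python3 - <<'E'
from rk import *; from d import delta
delta(w(-33,0,123),-63); delta(w(-33,0,123),-63)
E
```

```text
time: 2.95
tool_pos: [0.543, 0.2051, 0.1386]
ee_rot: [3.14, 0.0, -1.099]
wrist_force: [0.1, 0.6, -0.4]
width: 0.0002
t 2.95 tcp [0.543  0.2051 0.1386] rpy [ 1.7991e+02  1.0000e-02 -6.2980e+01] F [ 0.1  0.6 -0.4] w 0.0002
shift [ 0.4 -1.3 15.6] turn [0.09 0.01 0.02]
t 2.95 tcp [0.543  0.2051 0.1386] rpy [ 1.7991e+02  1.0000e-02 -6.2980e+01] F [ 0.1  0.6 -0.4] w 0.0002
shift [ 0.4 -1.3 15.6] turn [0.09 0.01 0.02]
```

```bash
python3 -m jog '[[[0,0,0],[0,-1,8],1],[[0,0,0],[0,-1,14],1],[[0,0,0],[0,-1,14],1],[[0,0,0],[0,-1,14],1]]'; python3 -m jog '[[[0,0,0],[0,6,0],1],[[0,0,0],[0,14,-1],1],[[0,0,0],[0,23,-1],1],[[0,0,0],[0,29,-1],1],[[0,0,0],[0,29,-1],1]]';python3 - <<'E'
from rk import *; from d import delta
delta(w(-33,0,123),-63)
from bench import robot; print(inv(robot.get_obs()['tool_pos']))
E
```

```text
time: 3.35
tool_pos: [0.5441, 0.2055, 0.1251]
ee_rot: [3.141, 0.0, -1.099]
wrist_force: [0.0, -0.7, 0.8]
width: 0.0007
time: 3.85
tool_pos: [0.5175, 0.192, 0.1269]
ee_rot: [3.141, -0.0, -1.1]
wrist_force: [0.4, 0.9, 0.3]
width: 0.0006
t 3.85 tcp [0.5175 0.192  0.1269] rpy [ 1.7999e+02 -1.0000e-02 -6.3000e+01] F [0.4 0.9 0.3] w 0.0006
shift [  0.2 -29.9   3.9] turn [ 0.01 -0.01 -0.  ]
[-62.91859003   0.24852922 126.86689323]
```

```bash
python3 -m jog '[[[0,0,0],[0,10,1],1],[[0,0,0],[0,22,4],1],[[0,0,0],[0,33,8],1],[[0,0,0],[0,44,12],1],[[0,0,0],[0,54,18],1]]'; python3 -m jog '[[[0,0,0],[0,10,7],1],[[0,0,0],[0,19,15],1],[[0,0,0],[0,28,24],1],[[0,0,0],[0,30,27],1],[[0,0,0],[0,30,27],1]]';python3 - <<'E'
from rk import *; from d import delta
delta(w(-145,0,82),-63)
from bench import robot; print(inv(robot.get_obs()['tool_pos']))
from h import *; wsnap('w3'); P,im=wcloud('pics/w3.npz')
p=P.reshape(-1,3);p=p[np.isfinite(p).all(1)]; d=(p[:,:2]-O)*1000; r=np.c_[d[:,0]*c+d[:,1]*s,-d[:,0]*s+d[:,1]*c,p[:,2]*1000]
for y0,y1 in((30,60),(-60,-30)):
    m=(r[:,1]>y0)&(r[:,1]<y1)&(r[:,0]<-55)&(r[:,0]>-170)&(r[:,2]>20)&(r[:,2]<130); q=r[m]
    print(len(q), [ (k,np.round(np.median(q[abs(q[:,0]-k)<3,2]),0),int((abs(q[:,0]-k)<3).sum())) for k in range(-160,-55,6)])
cv2.imwrite('pics/w3v.png',im[60:400,:,::-1])
E
```

```text
time: 4.35
tool_pos: [0.4699, 0.1676, 0.1087]
ee_rot: [-3.141, -0.0, -1.099]
wrist_force: [0.5, 0.6, -0.4]
width: 0.0004
time: 4.85
tool_pos: [0.4447, 0.1547, 0.0838]
ee_rot: [-3.137, -0.001, -1.099]
wrist_force: [0.3, 1.2, 5.9]
width: 0.0002
t 4.85 tcp [0.4447 0.1547 0.0838] rpy [-1.7972e+02 -4.0000e-02 -6.2990e+01] F [0.3 1.2 5.9] w 0.0002
shift [0.1 0.3 1.8] turn [-0.28 -0.04  0.01]
[-144.68841085    0.14863886   83.77792326]
5364 [(-160, np.float64(nan), 0), (-154, np.float64(nan), 0), (-148, np.float64(nan), 0), (-142, np.float64(nan), 0), (-136, np.float64(72.0), 116), (-130, np.float64(79.0), 216), (-124, np.float64(67.0), 858), (-118, np.float64(61.0), 455), (-112, np.float64(57.0), 446), (-106, np.float64(54.0), 421), (-100, np.float64(50.0), 422), (-94, np.float64(46.0), 389), (-88, np.float64(42.0), 382), (-82, np.float64(38.0), 359), (-76, np.float64(34.0), 352), (-70, np.float64(31.0), 331), (-64, np.float64(27.0), 316), (-58, np.float64(23.0), 301)]
5391 [(-160, np.float64(nan), 0), (-154, np.float64(nan), 0), (-148, np.float64(nan), 0), (-142, np.float64(nan), 0), (-136, np.float64(71.0), 116), (-130, np.float64(79.0), 216), (-124, np.float64(67.0), 865), (-118, np.float64(61.0), 455), (-112, np.float64(57.0), 441), (-106, np.float64(54.0), 428), (-100, np.float64(50.0), 422), (-94, np.float64(46.0), 396), (-88, np.float64(42.0), 387), (-82, np.float64(38.0), 364), (-76, np.float64(34.0), 349), (-70, np.float64(31.0), 332), (-64, np.float64(27.0), 321), (-58, np.float64(23.0), 299)]
  return _methods._mean(a, axis=axis, dtype=dtype,
  ret = ret.dtype.type(ret / rcount)
```

View pics/w3v.png

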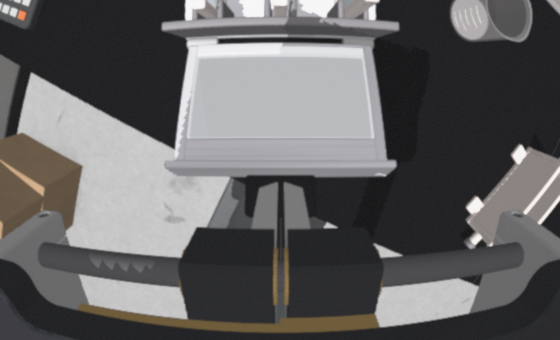

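The gate is open: the panel slope gives about 1.0 rad, and a 5.9 N end-stop force was felt. Next I retreat upward and refine the tall cassette's position from the w2 cloud.

```bash
python3 -m jog '[[[0,0,0],[0,0,-40],0.2],[[0,0,0],[0,0,-85],0.2],[[0,0,0],[20,-40,-95],0.2],[[0,0,0],[40,-80,-95],0.2],[[0,0,0],[45,-120,-95],0.2]]'; python3 -m jog '[[[0,0,0],[0,-25,0],0.2],[[0,0,0],[0,-25,0],0.2],[[0,0,0],[0,-25,0],0.2]]'
python3 - <<'E'
from rk import *; from d import delta
from h import *
for f in('w2','w4'):
    if f=='w4': wsnap('w4')
    P,im=wcloud(f'pics/{f}.npz')
    p=P.reshape(-1,3);p=p[np.isfinite(p).all(1)]; d=(p[:,:2]-O)*1000; r=np.c_[d[:,0]*c+d[:,1]*s,-d[:,0]*s+d[:,1]*c,p[:,2]*1000]
    for n,zz,y in(('tall',107,-45),('mid',87,0),('left',87,45)):
        m=(abs(r[:,2]-zz)<3)&(abs(r[:,1]-y)<9)&(abs(r[:,0])<60)&(r[:,0]>(-28 if f=='w2' else -60)); q=r[m]
        if len(q)>9: print(f,n,len(q),np.median(q,0).round(1),np.percentile(q,[1,99],axis=0).round(1).tolist(),np.degrees(np.arctan(np.polyfit(q[:,0],q[:,1],1)[0])).round(2))
delta(w(0,-45,82),-63)
E
```

```text
time: 5.4
tool_pos: [0.5727, 0.1674, 0.1778]
ee_rot: [-3.14, -0.002, -1.101]
wrist_force: [-0.7, 0.5, 0.2]
width: 0.036
time: 5.7
tool_pos: [0.5924, 0.1798, 0.1757]
ee_rot: [3.139, 0.0, -1.099]
wrist_force: [-0.4, -0.3, 0.2]
width: 0.0377
w2 tall 926 [  8.1 -45.  107.4] [[-27.2, -49.3, 104.7], [40.6, -41.3, 109.0]] -0.02
w2 mid 830 [ 6.8 -0.5 87.5] [[-27.5, -4.4, 85.6], [40.9, 3.5, 89.1]] 0.36
w2 left 823 [ 7.1 44.1 87.4] [[-27.3, 40.2, 84.5], [40.6, 48.5, 89.2]] 0.17
w4 tall 920 [  5.1 -45.9 107.4] [[-33.7, -49.2, 105.8], [40.8, -41.8, 109.0]] 0.01
w4 mid 715 [ 7.4 -0.7 87.5] [[-27.9, -4.3, 84.4], [40.6, 3.5, 89.2]] -0.24
w4 left 747 [ 6.  43.7 87.4] [[-32.9, 40.2, 84.3], [40.3, 48.3, 89.0]] 0.16
t 5.75 tcp [0.5921 0.1797 0.1762] rpy [179.9    0.   -62.98] F [0.2 0.4 0.1] w 0.0377
shift [ 0.5 -2.2 94.2] turn [0.1  0.   0.02]
```

```bash
python3 -m jog '[[[0,0,0],[1,-4,20],0.2],[[0,0,0],[1,-4,40],0.2],[[0,0,0],[1,-4,58],0.2],[[0,0,0],[1,-4,58],0.2],[[0,0,0],[1,-4,58],0.2]]'
python3 - <<'E'
from rk import *; from d import delta
from h import *; wsnap('w5'); P,im=wcloud('pics/w5.npz'); cv2.imwrite('pics/w5v.png',im[40:400,:,::-1])
delta(w(2,-45.4,82),-63)
E
```

```text
time: 6.25
tool_pos: [0.5964, 0.1807, 0.1192]
ee_rot: [3.141, -0.0, -1.099]
wrist_force: [0.4, 0.8, 0.3]
width: 0.0375
t 6.3 tcp [0.5971 0.1809 0.1201] rpy [-1.799e+02 -4.000e-02 -6.299e+01] F [-0.3 -0.   0.3] w 0.0377
shift [-0.4  1.1 38.1] turn [-0.1  -0.04  0.01]
```

View pics/w5v.png

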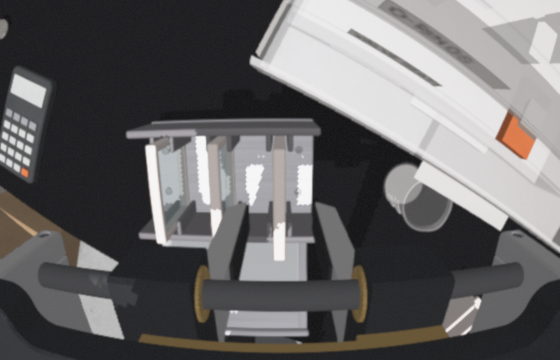

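The tall cassette, at (279,190), sits centred between the open fingers at (235,240) and (325,240). I descend and grip.

```bash
python3 -m jog '[[[0,0,0],[0,1,12],0.2],[[0,0,0],[0,1,24],0.2],[[0,0,0],[0,1,36],0.2],[[0,0,0],[0,1,36],0.2],[[0,0,0],[0,1,36],1]]'
python3 -m jog '[[[0,0,0],[0,0,0],1],[[0,0,0],[0,0,0],1],[[0,0,0],[0,0,0],1],[[0,0,0],[0,0,0],1],[[0,0,0],[0,0,0],1]]'
```

```text
time: 6.8
tool_pos: [0.5958, 0.1804, 0.0814]
ee_rot: [3.14, 0.0, -1.099]
wrist_force: [0.8, 0.5, -0.4]
width: 0.0324
time: 7.3
tool_pos: [0.5967, 0.1806, 0.0831]
ee_rot: [-3.14, -0.0, -1.099]
wrist_force: [-0.3, 0.8, 0.9]
width: 0.008
```

```bash
python3 -m jog '[[[0,0,0],[0,0,-6],1],[[0,0,0],[0,0,-16],1],[[0,0,0],[0,0,-30],1],[[0,0,0],[0,0,-44],1],[[0,0,0],[0,0,-58],1]]'
python3 -m jog '[[[0,0,0],[0,0,-20],1],[[0,0,0],[0,0,-40],1],[[0,0,0],[0,0,-60],1],[[0,0,0],[0,0,-70],1],[[0,0,0],[0,0,-70],1]]'
python3 - <<'E'
from rk import *; from d import delta
from h import *; 
delta([.518,-.071,.21],-105)
wsnap('w6'); P,im=wcloud('pics/w6.npz'); cv2.imwrite('pics/w6v.png',im[40:400,:,::-1])
E
```

```text
time: 7.8
tool_pos: [0.5967, 0.1806, 0.1425]
ee_rot: [-3.14, -0.001, -1.099]
wrist_force: [-0.2, 0.6, -1.4]
width: 0.0079
time: 8.3
tool_pos: [0.5974, 0.1808, 0.2135]
ee_rot: [-3.137, -0.001, -1.099]
wrist_force: [-0.3, 0.9, -0.1]
width: 0.0076
t 8.3 tcp [0.5974 0.1808 0.2135] rpy [-1.7972e+02 -8.0000e-02 -6.2990e+01] F [-0.3  0.9 -0.1] w 0.0076
shift [188.2 185.1   2.8] turn [-3.000e-01  2.000e-02  4.201e+01]
```

View pics/w6v.png

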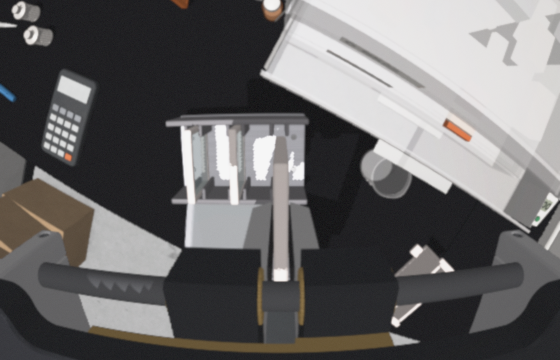

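The cassette is held upright, at (280,200), and the gate is still down. I carry it over the tank.

```bash
python3 -m jog '[[[0,0,8],[30,30,0],1],[[0,0,16],[62,62,0],1],[[0,0,24],[94,94,0],1],[[0,0,32],[126,126,0],1],[[0,0,40],[156,156,0],1]]'
python3 - <<'E'
from rk import *; from d import delta
delta([.518,-.071,.21],-105)
E
```

```text
time: 8.85
tool_pos: [0.5266, -0.0308, 0.2088]
ee_rot: [3.139, -0.0, -1.803]
wrist_force: [-0.2, -0.5, -1.2]
width: 0.0081
t 8.85 tcp [ 0.5266 -0.0308  0.2088] rpy [ 1.7984e+02 -3.0000e-02 -1.0332e+02] F [-0.2 -0.5 -1.2] w 0.0081
shift [41.1 -0.9 -1.2] turn [ 0.16 -0.03  1.68]
```

```bash
python3 -m jog '[[[0,0,1.7],[20,-1,0],1],[[0,0,1.7],[38,-1,0],1],[[0,0,1.7],[41,-1,0],1],[[0,0,1.7],[41,-1,0],1],[[0,0,1.7],[41,-1,0],1]]'
python3 - <<'E'
from rk import *; from d import delta
from h import *
wsnap('w7'); P,im=wcloud('pics/w7.npz'); cv2.imwrite('pics/w7v.png',im[40:400,:,::-1])
p=P.reshape(-1,3);p=p[np.isfinite(p).all(1)]; a=np.radians(-15);ca,sa=np.cos(a),np.sin(a)
d=(p[:,:2]-[.518,-.071])*1000; r=np.c_[d[:,0]*ca+d[:,1]*sa,-d[:,0]*sa+d[:,1]*ca,p[:,2]*1000]
rim=r[(abs(r[:,2]-55)<4)&(abs(r[:,0])<70)&(abs(r[:,1])<35)]
print('rim',len(rim),np.percentile(rim,[1,99],axis=0).round(1).tolist())
for x0 in(-45,-30,-15,0,15,30,45):
    q=rim[abs(rim[:,0]-x0)<6]; print(x0,len(q),[ (int(k),int(((q[:,1]>=k)&(q[:,1]<k+2)).sum())) for k in range(-22,24,2)])
cs=r[(r[:,2]>85)&(r[:,2]<240)&(abs(r[:,1])<12)&(abs(r[:,0])<60)]
if len(cs): print('cass',len(cs),np.percentile(cs,[1,50,99],axis=0).round(1).tolist())
delta([.518,-.071,.21],-105)
E
```

```text
time: 9.35
tool_pos: [0.5199, -0.0686, 0.2098]
ee_rot: [3.14, 0.0, -1.826]
wrist_force: [-0.5, 0.8, -1.1]
width: 0.0081
rim 1132 [[-45.5, -19.1, 52.5], [58.0, 17.7, 57.2]]
-45 60 [(-22, 0), (-20, 0), (-18, 0), (-16, 11), (-14, 12), (-12, 6), (-10, 2), (-8, 3), (-6, 0), (-4, 0), (-2, 0), (0, 0), (2, 0), (4, 0), (6, 0), (8, 0), (10, 8), (12, 12), (14, 6), (16, 0), (18, 0), (20, 0), (22, 0)]
-30 98 [(-22, 0), (-20, 0), (-18, 0), (-16, 21), (-14, 22), (-12, 11), (-10, 0), (-8, 0), (-6, 0), (-4, 0), (-2, 0), (0, 0), (2, 0), (4, 0), (6, 0), (8, 0), (10, 11), (12, 22), (14, 11), (16, 0), (18, 0), (20, 0), (22, 0)]
-15 88 [(-22, 0), (-20, 0), (-18, 3), (-16, 21), (-14, 15), (-12, 7), (-10, 0), (-8, 0), (-6, 0), (-4, 0), (-2, 0), (0, 0), (2, 0), (4, 0), (6, 0), (8, 0), (10, 11), (12, 20), (14, 11), (16, 0), (18, 0), (20, 0), (22, 0)]
0 99 [(-22, 0), (-20, 0), (-18, 3), (-16, 19), (-14, 22), (-12, 11), (-10, 0), (-8, 0), (-6, 0), (-4, 0), (-2, 0), (0, 0), (2, 0), (4, 0), (6, 0), (8, 0), (10, 11), (12, 22), (14, 11), (16, 0), (18, 0), (20, 0), (22, 0)]
15 98 [(-22, 0), (-20, 0), (-18, 0), (-16, 22), (-14, 22), (-12, 10), (-10, 0), (-8, 0), (-6, 0), (-4, 0), (-2, 0), (0, 0), (2, 0), (4, 0), (6, 0), (8, 0), (10, 11), (12, 22), (14, 11), (16, 0), (18, 0), (20, 0), (22, 0)]
30 100 [(-22, 0), (-20, 0), (-18, 5), (-16, 22), (-14, 22), (-12, 4), (-10, 0), (-8, 0), (-6, 0), (-4, 0), (-2, 0), (0, 0), (2, 0), (4, 0), (6, 0), (8, 0), (10, 12), (12, 24), (14, 11), (16, 0), (18, 0), (20, 0), (22, 0)]
45 171 [(-22, 0), (-20, 0), (-18, 12), (-16, 24), (-14, 24), (-12, 3), (-10, 6), (-8, 6), (-6, 6), (-4, 6), (-2, 6), (0, 6), (2, 3), (4, 5), (6, 6), (8, 6), (10, 16), (12, 24), (14, 12), (16, 0), (18, 0), (20, 0), (22, 0)]
cass 2695 [[-25.8, -11.0, 152.5], [11.8, 2.2, 234.0], [40.7, 11.2, 238.7]]
t 9.4 tcp [ 0.52   -0.0684  0.21  ] rpy [ 1.7995e+02  2.0000e-02 -1.0461e+02] F [-0.6 -0.2 -2. ] w 0.0078
shift [3.  1.3 0. ] turn [0.05 0.02 0.39]
```

View pics/w7v.png

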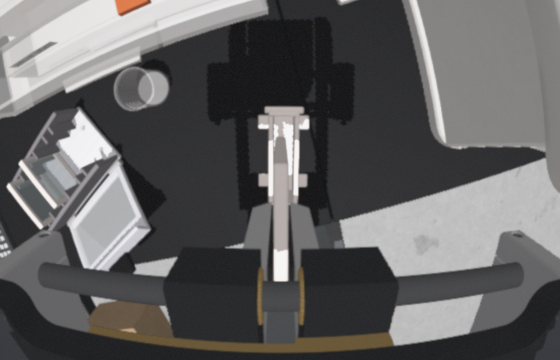

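The view shows the cassette lined up over the tank slot, which spans about (268-300,130-190). I need a small lateral trim of about +4 mm in tool x. Then I descend in stages.

```bash
python3 -m jog '[[[0,0,0.4],[4,1,15],1],[[0,0,0.4],[4,1,35],1],[[0,0,0.4],[4,1,55],1],[[0,0,0.4],[4,1,68],1],[[0,0,0.4],[4,1,68],1]]'
python3 -m jog '[[[0,0,0],[0,0,0],1],[[0,0,0],[0,0,0],1]]'
python3 - <<'E'
from rk import *; from d import delta
delta([.5184,-.0719,.076],-105)
E
```

```text
time: 9.9
tool_pos: [0.5162, -0.0723, 0.1392]
ee_rot: [3.136, -0.0, -1.834]
wrist_force: [-0.3, 0.6, -1.3]
width: 0.008
time: 10.1
tool_pos: [0.5188, -0.0732, 0.1437]
ee_rot: [-3.139, -0.0, -1.834]
wrist_force: [-0.3, -0.4, -0.8]
width: 0.0077
t 10.1 tcp [ 0.5188 -0.0732  0.1437] rpy [-179.87   -0.   -105.08] F [-0.3 -0.4 -0.8] w 0.0077
shift [-1.2  0.8 67.7] turn [-0.13 -0.   -0.08]
```

```bash
python3 -m jog '[[[0,0,0],[-1,0,10],1],[[0,0,0],[-1,0,22],1],[[0,0,0],[-1,0,35],1],[[0,0,0],[-1,0,48],1],[[0,0,0],[-1,0,56],1]]'
python3 -m jog '[[[0,0,0],[0,0,3],1],[[0,0,0],[0,0,6],1],[[0,0,0],[0,0,6],1],[[0,0,0],[0,0,6],1]]'
```

```text
time: 10.6
tool_pos: [0.5171, -0.0719, 0.0841]
ee_rot: [3.138, -0.0, -1.834]
wrist_force: [-0.1, -0.3, -1.0]
width: 0.0079
time: 11.0
tool_pos: [0.5187, -0.0722, 0.081]
ee_rot: [-3.14, -0.0, -1.834]
wrist_force: [0.5, -0.2, -0.5]
width: 0.0076
```

Nothing touched on the way in. I make the last few mm in 2 mm steps, watching the force.

```bash
python3 -m jog '[[[0,0,0],[0,0,1],1],[[0,0,0],[0,0,2],1],[[0,0,0],[0,0,2],1]]'|egrep 'pos|force'
python3 -m jog '[[[0,0,0],[0,0,1],1],[[0,0,0],[0,0,2],1],[[0,0,0],[0,0,2],1]]'|egrep 'pos|force'
python3 -m jog '[[[0,0,0],[0,0,1],1],[[0,0,0],[0,0,2],1],[[0,0,0],[0,0,2],1]]'|egrep 'pos|force'
```

```text
tool_pos: [0.5183, -0.0722, 0.0785]
wrist_force: [-0.1, 0.7, -0.7]
tool_pos: [0.5181, -0.0721, 0.0762]
wrist_force: [-0.1, -0.5, -1.4]
tool_pos: [0.5183, -0.0721, 0.0761]
wrist_force: [-3.3, 0.5, 5.6]
```

Floor contact came at TCP z = 0.076, as predicted, with 5.6 N. I back off 1 mm, open and withdraw.

```bash
python3 -m jog '[[[0,0,0],[0,0,-1],1],[[0,0,0],[0,0,-1],0.6],[[0,0,0],[0,0,-1],0.3],[[0,0,0],[0,0,-1],0.2],[[0,0,0],[0,0,-1],0.2]]'
python3 -m jog '[[[0,0,0],[0,0,-5],0.2],[[0,0,0],[0,0,-25],0.2],[[0,0,0],[0,0,-65],0.2],[[0,0,0],[0,0,-105],0.2],[[0,0,0],[0,0,-115],1]]'
python3 - <<'E'
from rk import *; from d import delta
from h import *
wsnap('w8'); P,im=wcloud('pics/w8.npz')
p=P.reshape(-1,3);p=p[np.isfinite(p).all(1)]; a=np.radians(-15);ca,sa=np.cos(a),np.sin(a)
d=(p[:,:2]-[.5184,-.0719])*1000; r=np.c_[d[:,0]*ca+d[:,1]*sa,-d[:,0]*sa+d[:,1]*ca,p[:,2]*1000]
q=r[(r[:,2]>70)&(r[:,2]<115)&(abs(r[:,1])<40)&(abs(r[:,0])<60)]
print('cass top',len(q),np.percentile(q,[2,50,98],axis=0).round(1).tolist())
# front of the gate's tab, well outside
for t in ((-175,0,200),(-175,0,60)): delta(w(*t),-63)
E
```

```text
time: 12.4
tool_pos: [0.5182, -0.0721, 0.0752]
ee_rot: [3.141, -0.0, -1.834]
wrist_force: [0.2, 0.2, 0.6]
width: 0.0356
time: 12.9
tool_pos: [0.5208, -0.0727, 0.1966]
ee_rot: [-3.131, 0.0, -1.834]
wrist_force: [0.3, -0.6, 1.0]
width: 0.0326
cass top 788 [[-33.8, -4.5, 84.7], [7.7, -0.2, 100.4], [39.5, 3.4, 102.0]]
t 12.95 tcp [ 0.5207 -0.0727  0.196 ] rpy [-1.7944e+02  1.0000e-02 -1.0509e+02] F [-0.7 -0.1  0.6] w 0.0289
shift [-179.4  154.9   -5.5] turn [ -0.53  -0.2  -42.08]
t 12.95 tcp [ 0.5207 -0.0727  0.196 ] rpy [-1.7944e+02  1.0000e-02 -1.0509e+02] F [-0.7 -0.1  0.6] w 0.0289
shift [-179.4  156.2  134.5] turn [ -0.53  -0.2  -42.08]
```

Cassette is standing: top at z = 100, lateral offset under 1 mm. Next I move in front of the open gate.

```bash
python3 -m jog '[[[0,0,-8],[-34,30,-4],1],[[0,0,-16],[-68,60,-4],1],[[0,0,-24],[-102,90,-4],1],[[0,0,-32],[-136,120,-4],1],[[0,0,-40],[-168,150,-4],1]]'
python3 - <<'E'
from rk import *; from d import delta
delta(w(-187,0,100),-63)
for t in np.arange(1,-.11,-.1):
    x=-51-131*np.sin(t)-4*np.cos(t)-8; z=12+131*np.cos(t)-4*np.sin(t)-22; print(f"{t:.2f} tooly {-(x+187):.1f} toolz {58-z:.1f}")
E
```

```text
time: 13.45
tool_pos: [0.4153, 0.1304, 0.1926]
ee_rot: [3.139, 0.001, -1.131]
wrist_force: [1.2, -0.2, -0.6]
width: 0.0007
t 13.45 tcp [0.4153 0.1304 0.1926] rpy [ 1.7986e+02  5.0000e-02 -6.4780e+01] F [ 1.2 -0.2 -0.6] w 0.0007
shift [-7.9  5.1 92.7] turn [ 0.14  0.05 -1.78]
1.00 tooly -15.6 toolz 0.6
0.90 tooly -22.9 toolz -10.3
0.80 tooly -31.2 toolz -20.4
0.70 tooly -40.5 toolz -29.6
0.60 tooly -50.7 toolz -37.9
0.50 tooly -61.7 toolz -45.0
0.40 tooly -73.3 toolz -51.1
0.30 tooly -85.5 toolz -56.0
0.20 tooly -98.1 toolz -59.6
0.10 tooly -110.9 toolz -61.9
0.00 tooly -124.0 toolz -63.0
-0.10 tooly -137.1 toolz -62.7
```

```bash
python3 -m jog '[[[0,0,-1.8],[-8,5,20],1],[[0,0,-1.8],[-8,5,60],1],[[0,0,-1.8],[-8,5,100],1],[[0,0,-1.8],[-8,5,133],1],[[0,0,-1.8],[-8,5,133],1]]'
python3 -m jog '[[[0,0,0],[0,0,0],1],[[0,0,0],[0,0,0],1]]'
python3 - <<'E'
from rk import *; from d import delta
delta(w(-187,0,58),-63)
E
```

```text
time: 13.95
tool_pos: [0.4036, 0.1333, 0.0549]
ee_rot: [3.128, 0.004, -1.104]
wrist_force: [-0.2, 0.3, -0.5]
width: 0.0006
time: 14.15
tool_pos: [0.4107, 0.1345, 0.0632]
ee_rot: [-3.138, -0.001, -1.105]
wrist_force: [0.4, -0.7, 1.4]
width: 0.0004
t 14.15 tcp [0.4107 0.1345 0.0632] rpy [-1.7982e+02 -5.0000e-02 -6.3300e+01] F [ 0.4 -0.7  1.4] w 0.0004
shift [-2.4  2.8  5.2] turn [-0.18 -0.06 -0.3 ]
```

```bash
python3 -m jog '[[[0,0,-0.3],[-2,-18,-4],1],[[0,0,-0.3],[-2,-27,-15],1],[[0,0,-0.3],[-2,-37,-25],1],[[0,0,-0.3],[-2,-47,-33],1],[[0,0,-0.3],[-2,-58,-40],1]]'
python3 -m jog '[[[0,0,0],[0,-12,-6],1],[[0,0,0],[0,-24,-11],1],[[0,0,0],[0,-36,-15],1],[[0,0,0],[0,-48,-17],1],[[0,0,0],[0,-54,-18],1]]'
python3 - <<'E'
from rk import *; from d import delta
delta(w(-63,0,121),-63)
E
```

```text
time: 14.65
tool_pos: [0.4608, 0.1618, 0.105]
ee_rot: [-3.14, -0.002, -1.1]
wrist_force: [-3.9, -2.6, 2.7]
width: 0.0006
time: 15.15
tool_pos: [0.5102, 0.1871, 0.1222]
ee_rot: [-3.137, -0.001, -1.099]
wrist_force: [-0.2, -0.8, 0.9]
width: 0.0003
t 15.15 tcp [0.5102 0.1871 0.1222] rpy [-1.7976e+02 -7.0000e-02 -6.2990e+01] F [-0.2 -0.8  0.9] w 0.0003
shift [-0.7 -8.6  1.3] turn [-0.24 -0.07  0.01]
```

```bash
python3 -m jog '[[[0,0,0],[0,-4,0],1],[[0,0,0],[0,-7,0],1],[[0,0,0],[0,-7,0],1]]'|egrep 'pos|force'
python3 -m jog '[[[0,0,0],[0,-2,0],1],[[0,0,0],[0,-3,0],1],[[0,0,0],[0,-3,0],1]]'|egrep 'pos|force'
python3 -m jog '[[[0,0,0],[0,-1,0],1],[[0,0,0],[0,-2,0],1],[[0,0,0],[0,-2,0],1]]'|egrep 'pos|force'
```

```text
tool_pos: [0.5148, 0.19, 0.1196]
wrist_force: [0.3, -0.0, -0.2]
tool_pos: [0.5171, 0.1912, 0.1194]
wrist_force: [-1.0, -0.4, 1.0]
tool_pos: [0.5189, 0.1921, 0.1194]
wrist_force: [-1.1, -0.5, 1.5]
```

```bash
for i in 1; do :; done; python3 -m jog '[[[0,0,0],[0,-1,0],1],[[0,0,0],[0,-2,0],1],[[0,0,0],[0,-2,0],1]]'|egrep 'pos|force'
python3 -m jog '[[[0,0,0],[0,-1,0],1],[[0,0,0],[0,-2,0],1],[[0,0,0],[0,-2,0],1]]'|egrep 'pos|force'
```

```text
tool_pos: [0.5189, 0.1921, 0.1194]
wrist_force: [-7.3, -2.8, 3.4]
tool_pos: [0.5189, 0.1922, 0.1195]
wrist_force: [-11.3, -5.5, 7.2]
```

The gate is against its stop: the force builds with no motion. I back off and check everything.

```bash
python3 -m jog '[[[0,0,0],[0,6,0],1],[[0,0,0],[0,30,0],1],[[0,0,0],[0,60,-30],1],[[0,0,0],[0,75,-80],1],[[0,0,0],[0,80,-130],1]]'
python3 -m jog '[[[0,0,0],[0,0,-30],1],[[0,0,0],[0,0,-30],1],[[0,0,0],[0,0,-30],1]]' | grep pos
python3 - <<'E'
from rk import *
from h import *
from bench import eyes
wsnap('w9'); P,im=wcloud('pics/w9.npz'); P1,_=wcloud('pics/w1.npz')
for nm,PP in(('start',P1),('now',P)):
    p=PP.reshape(-1,3);p=p[np.isfinite(p).all(1)]; d=(p[:,:2]-O)*1000; r=np.c_[d[:,0]*c+d[:,1]*s,-d[:,0]*s+d[:,1]*c,p[:,2]*1000]
    f=lambda m:(int(m.sum()),np.median(r[m],0).round(1).tolist())
    print(nm,'tab',f((r[:,2]>138)&(r[:,2]<150)&(abs(r[:,1])<30)&(abs(r[:,0]+50)<15)))
    for y in(0,45):print(nm,'short',y,f((abs(r[:,2]-87)<4)&(abs(r[:,1]-y)<9)&(abs(r[:,0]-8)<34)))
    t=p[(p[:,2]>.085)&(p[:,2]<.11)&(p[:,0]>.45)&(p[:,0]<.6)&(abs(p[:,1]+.07)<.05)]
    if len(t): print(nm,'tall',len(t),np.median(t,0).round(4),cv2.minAreaRect((t[:,:2]*1000).astype(np.float32)))
im2,d=eyes.snapshot('side'); cv2.imwrite('pics/end.png',np.vstack([cv2.resize(im2[140:270,100:440],(680,260),interpolation=2),cv2.resize(im[40:400],(525,338)).copy() if 0 else cv2.copyMakeBorder(cv2.resize(im,(450,338)),0,0,0,230,0)])[:,:,::-1])
E
```

```text
time: 17.15
tool_pos: [0.45, 0.1573, 0.2474]
ee_rot: [3.141, 0.0, -1.1]
wrist_force: [1.2, -0.4, 0.8]
width: 0.0005
tool_pos: [0.4521, 0.1579, 0.2775]
start tab (373, [-51.2, 0.7, 142.9])
start short 0 (404, [7.1, -0.4, 87.4])
start short 45 (401, [6.8, 44.5, 87.4])
now tab (384, [-47.8, -0.9, 143.0])
now short 0 (439, [7.9, -0.8, 87.5])
now short 45 (397, [7.5, 44.3, 87.4])
now tall 586 [ 0.5189 -0.0704  0.0982] ((519.4700317382812, -72.00642395019531), (9.066100120544434, 77.02436828613281), 74.94126892089844)
```

View pics/end.png

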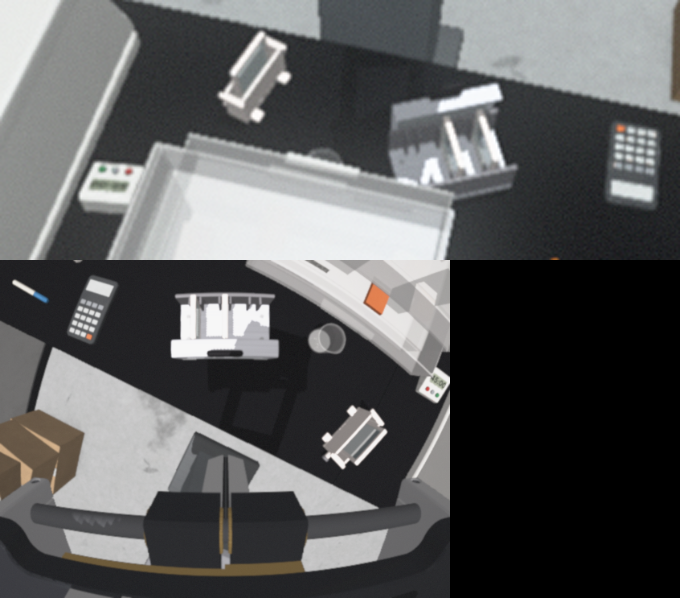

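The views show the gate up, the cassette standing in the tank, and the bystanders where they were. The arm is clear, so I hand in.

```bash
python3 -c "
from bench import close_job; print(close_job())"
```

```text
the job is handed in; nothing more can be done
None
```

I've done the job and handed it in at about 17 s on the robot's clock. I pulled the gate down, moved the tall cassette into the tank, and pushed the gate back up. No verdict was reported.

| Item | Last check |
|---|---|
| Gate, opened | Measured slope about 1.0 rad, with 5.9 N felt at the end stop. |
| Gate, closed | Pushed to its stop; the force rose to about 12 N sideways with no further movement. |
| Tall cassette | Felt the tank floor at the predicted height (5.6 N). It stands upright and released, top at z = 100 mm, within about 1–2 mm of the tank's centre. |
| Short cassettes | Within about 1 mm of their starting positions. |
| Beaker, timer and calculator | Look unmoved in the last pictures; I did not measure them. |
| Robot | Clear of everything. |

**One disagreement:** the tab's top edge now measures about 3 mm further in than at the start. Either the gate was slightly open at the start (about 0.025 rad), or this is camera error. I took the felt stop as the proof that it is fully up.

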